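# Chute the loose nuts into the nut can

## Robot

A 6-joint arm with a two-finger parallel gripper is mounted at the origin on the work surface. World frame = base frame: x ahead of the robot, y to its left, z up, the work surface at z = 0. Lengths are in m, angles in rad, forces in N, time in s.
With the tool pointing down it reaches from about 0.3 to 0.875 m from the base axis. Payload 6.4 kg.
Tool frame: the origin (TCP) lies at the very end of the fingers, on their centre line; the grasp point (between the pads) lies 19 mm behind it; z points along the fingers, y is the line along which they close (so a half turn about z gives the same grasp; the last joint's range is limited). The gripper opens to 85 mm and grips with 20 to 120 N. Pads are 22 mm wide; open, the fingers measure 114 mm over their backs; the gripper's body (76 mm by 85 mm) begins 54 mm behind the grasp point. The pads swing forward as they close: fully open they stand 13 mm farther back than shut.
Start: joints at [1.055, 0.181, 1.607, -0, 1.354, -0.206], TCP at [0.175, 0.548, 0.202] pointing down, gripper open.
Joint ranges: [-2.99, 2.99], [-0.89, 2.07], [0.3, 2.58], [-1.14, 4.28], [0, 2.63], [-3.12, 3.12]. Speed limits (rad/s): [2.57, 2.57, 3.01, 3.14, 3.14, 3.14].

## Interface

Orientations are given as a unit quaternion [w, x, y, z].
In Python, from bench import ctrl, camera, calibration, order, outline_of gives the robot as it stands.
- The arm moves only by the tool move_arm, never from a script. Its argument "series" is a list that holds one entry, the list of rows, each a list of 5 numbers: the opening, from 0 (shut) to 1 (fully open), then the shift along the tool's x, y, z in mm, then the turn about the tool's z in rad. A call has exactly 10 rows; each row is the pose to reach, as a shift and turn from the pose commanded when the call began, along the tool's axes at that moment; what a row does not reach only later rows make up. A row lasts 1/12 s, in which the tool goes at most 41.7 mm and 7.16 degrees, less where a joint would pass 70% of its speed; a pose out of reach is approached as far as the arm can. A call with a gripper value outside its range is refused whole. The fingers move at their own pace and stop on an object; the grip force is fixed at half the most. Time passes only in rows, so rows that repeat a pose let the fingers close, or fill a call up. It gives the time, the measured TCP pose, the force, the opening and the grip force at its end, in the units of the state.
- ctrl.get_obs(): the state, without advancing time (a new reading comes with each control period).
- camera(name): name is "scene" or "top" or "wrist"; returns (picture, depth): 400x640x3 uint8, blue, green, red; 400x640 float32, m along the optical axis (not along the pixel's ray), 0 where there is no reading.
- calibration(name): a dict with "intrinsics" (3x3 intrinsics, pixels), "rvec" (rotation vector, rad) and "tvec" (3), from world to camera coordinates, as OpenCV has them. Camera axes: x right, y down, z forward; pixel columns grow to the right and rows downward; lengths in m; the calibration is good to about 2 mm. A picture is of the moment at which its call begins: read the wrist's pose just before it. calibration takes no time and is no camera call; for the wrist camera it gives the pose at the moment of the call.
- order.hand_in(): hands the job in; it is judged then, once.
Trained networks look in the newest picture that a camera, given by its name, has taken for a name from the list of things; names that differ only in an ending like _2 or _b are one class to them, and where a whole thing is asked for, a point or a joint stands for the part that bears it (a point fixed in the world has none). Each returns a list of dicts, best first, with "conf" (0 to 1); they miss things now and then, are a little off and sometimes report something else, mostly with a low value. They report only what shows in the picture. A call takes as long as a camera call. They do not tell look-alikes from the thing itself.
- outline_of(target, camera): "region" (400x640 bool, what is visible of it) and "bbox" ([centre column, centre row, width, height] in pixels, round what is visible of it).
The state is a dict: "time_s": time; "q": joint angles; "dq": joint speeds; "joint_efforts": joint torques, N m; "eef_pos": TCP position; "eef_rot": TCP orientation; "wrist_force": force on the tool from outside, world axes, zero at the start; "torque": the same for the moment, N m; "opening": opening from 0.0 (shut) to 1.0 (fully open); "grasp_force": force on a finger pad.
Only numpy, scipy, OpenCV 4.12 (cv2) and the standard library are available. Lean on these libraries where they do the work, as an engineer would, in place of code of your own. Each camera call takes 0.05 s, during which the arm holds its last target. There are 200 camera calls.

## Task

Pick up the small chute by its red handle with the four brass nuts lying in it, rest its nose gently in the orange neck of the blue nut can with the rubber rib hooked up against the outside of the neck, and only then tip it so that all four nuts slide into the can, keeping the nose resting on the neck until the last one is in. The neck is thin plastic, so touch it lightly and never lean on it. Then level the chute and stand it back upright on the bench, clear of the can, leaving the can and the other things on the bench where they are.

Things in the scene. Friction and masses are not known exactly. Their poses are not given: they have to be found in the camera images.
- can: Blue square sheet-steel can fixed to the bench, 96 x 96 mm, its flat top 90 mm above the bench. Origin on the bench at the centre of its underside, z up, x and y square to its sides. Pressing the held chute 1 mm further onto its neck adds roughly 8 N.
- can_top (a point): Middle of the can's flat top, 90 mm up. Here stands a square orange plastic neck, sides parallel to the can's: outside 56 mm, wall 4 mm, opening 48 x 48 mm. It is a telescope stuck fast where it was left: its rim is 102 to 142 mm above the bench, not measured (look or feel for it). Unyielding to gentle pushes; over 15 N from chute or gripper is too much for it.
- chute: Straight aluminium channel, 250 mm long, 34 mm wide, open at top and nose, 0.24 to 0.38 kg. Origin on its underside, z up, x along it to the nose (nose x = +130 mm, closed rear x = -120 mm). Floor underside z = 10, top z = 13; walls up to z = 34 mm, 28 mm apart. Stands on rubber strips 10 mm high: rib under the nose, foot (x -101 to -89, 60 mm wide) under the rear.
- handle (a point): Centre of the red handle, a block bridging the channel at chute x = 20, z = 66 mm: 20 mm along chute x, 44 mm along y, 36 mm high (z = 48 to 84 mm); the nuts pass beneath it. Axes as the chute's.
- seat (a point): Point on the chute (x = 112, y = 0, z = 10 mm) in the corner between the front face of the rib (x 108 to 112 mm, 56 mm wide, 10 mm high) and the flat underside of the 18 mm nose before it. Here the outer top edge of one side of the neck should lie, the nose flat on the rim.
- nose (a point): Tip of the channel floor (chute x = 130, z = 13 mm). Nuts lie still in a level chute and begin to slide at a tilt of 11 to 17 degrees; 30 to 35 degrees empties it promptly.
- nut0: Brass-coloured hexagon nut, 19 mm across the flats, 10 mm high, 17 g, lying flat in the chute in single file behind the handle at the start. Origin at the centre of its underside, z along its bore.
- nut1: Brass-coloured hexagon nut, 19 mm across the flats, 10 mm high, 17 g, lying flat in the chute in single file behind the handle at the start. Origin at the centre of its underside, z along its bore.
- nut2: Brass-coloured hexagon nut, 19 mm across the flats, 10 mm high, 17 g, lying flat in the chute in single file behind the handle at the start. Origin at the centre of its underside, z along its bore.
- nut3: Brass-coloured hexagon nut, 19 mm across the flats, 10 mm high, 17 g, lying flat in the chute in single file behind the handle at the start. Origin at the centre of its underside, z along its bore.
- casting: Finned grey iron casting standing on the bench, 110 mm across, 75 mm high, 1.6 kg; to be left alone. Origin under its centre.
- wheel: Flat grinding wheel lying on the bench, 120 mm across, 18 mm thick; to be left alone. Origin under its centre.
- brush: Hand brush lying on the bench; to be left alone.
There are look-alikes about, which are no part of the job. Of the things like the can, leave any that is purple or turquoise; of the rest the larger one is meant.

How it is judged:
By the outcome, as a careful person would: the job done as asked, in the order asked, and still so for the second after the job is handed in, with the robot touching nothing.
It also fails if it takes over 72 s, if anything falls off the work surface, if the arm or the gripper's body presses on something with over 40 N, if the wrist force passes 120 N, or if a joint passes its speed limit or range.

## Working session

There is one attempt and no reset: what is moved stays moved. The work goes in short steps, Python scripts to look and compute and a tool call to move; the robot and the scene stay as the last step left them, time stands still between calls to the robot, and variables do not carry over. Pictures are saved under pics/ and viewed, at most 10 in all, crops included, and the job is handed in when it is done.

Besides the shell and the picture viewer there is one more tool, called by a JSON object that holds its "name" and its "arguments", one argument or row to a line. move_arm: Moves the arm, as the interface text tells. Its arguments: {"type":"object","properties":{"series":{"type":"array","items":{"type":"array","items":{"type":"array","items":{"type":"number"}}}}},"required":["series"]}

```bash
ls -la; mkdir -p pics
cat > h.py <<'E'
import numpy as np, cv2
from bench import ctrl, camera, calibration, order, outline_of
from scipy.spatial.transform import Rotation as R
def pts(name, d, cal=None):
    c=cal or calibration(name); K=np.array(c["intrinsics"]).reshape(3,3)
    Rm,_=cv2.Rodrigues(np.array(c["rvec"],float)); t=np.array(c["tvec"],float).ravel()
    v,u=np.mgrid[:d.shape[0],:d.shape[1]]
    P=np.stack([(u-K[0,2])/K[0,0]*d,(v-K[1,2])/K[1,1]*d,d],-1)
    W=(P-t)@Rm; W[d<=0]=np.nan
    return W
E
python3 - <<'E'
from h import *
o=ctrl.get_obs()
for k,v in o.items(): print(k,np.round(v,4))
for n in("top","scene"):
    p,d=camera(n); cv2.imwrite(f"pics/{n}1.png",p); np.save(f"{n}1.npy",d)
    W=pts(n,d); np.save(f"W{n}1.npy",W)
    for t in("can","chute","handle","nut0"):
        for r in outline_of(t,n):
            m=r["region"]; w=W[m]; print(n,t,round(r["conf"],2),np.round(r["bbox"]),np.round(np.nanmedian(w,0),3),np.round(np.nanpercentile(w[:,2],[2,98]),3))
E
```

```text
total 12
drwxr-xr-x  3 agent agent 4096 Dec  3 06:08 .
drwxr-xr-x 23 root  root  4096 Dec  3 06:08 ..
drwxr-xr-x  2 agent agent 4096 Dec  3 06:08 pics
time_s 0.0
q [ 1.0547  0.1816  1.608   0.      1.3538 -0.2063]
dq [-0.0006  0.0003  0.0016 -0.0002  0.0008 -0.0017]
joint_efforts [ 5.00000e-04 -4.44880e+01 -3.51332e+01 -2.00000e-04  9.20000e-03
  0.00000e+00]
eef_pos [0.175  0.5471 0.2014]
eef_rot [-3.000e-04  1.543e-01  9.880e-01 -8.000e-04]
wrist_force [ 0.6811 -0.3322  0.6339]
torque [ 0.0149 -0.0338  0.0188]
grasp_force 0.0
opening 1.0015
top can 0.85 [338. 242.  31.  32.] [0.363 0.012 0.089] [0.001 0.104]
top can 0.84 [374. 202.  34.  36.] [ 0.498 -0.102  0.09 ] [0.002 0.141]
top can 0.84 [391. 242.  28.  23.] [ 0.36  -0.166  0.063] [-0.     0.075]
top can 0.6 [416. 200.  32.  22.] [ 0.507 -0.249  0.065] [-0.001  0.078]
top chute 0.56 [280. 186.  73.  33.] [0.565 0.173 0.017] [-0.     0.087]
scene can 0.96 [352. 175.  43.  51.] [0.379 0.027 0.082] [0.002 0.105]
scene can 0.68 [310. 141.  33.  38.] [ 0.37  -0.15   0.059] [0.006 0.076]
scene can 0.64 [292. 176.  46.  55.] [ 0.513 -0.075  0.09 ] [0.008 0.141]
scene can 0.61 [260. 150.  31.  36.] [ 0.51  -0.231  0.06 ] [0.001 0.077]
scene handle 0.62 [343. 263.  86.  57.] [0.565 0.185 0.025] [0.008 0.087]
```

View pics/top1.png

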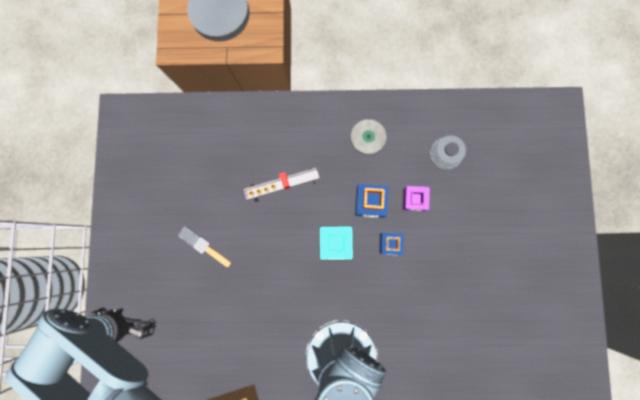

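View pics/scene1.png

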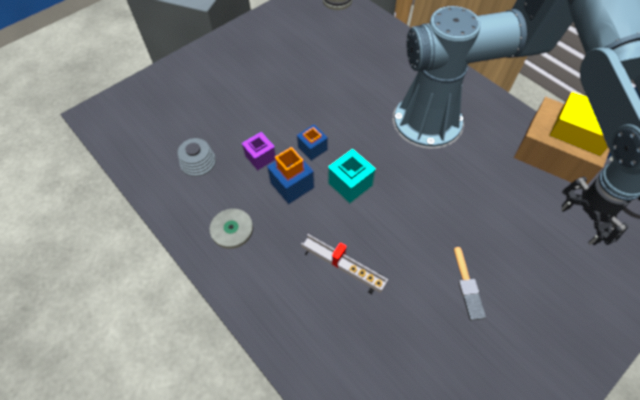

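The can-like things are the blue can at top-view (374,202), a small blue one at (392,243), a purple one at (417,198) and a turquoise one at (337,243). I pick (374,202), the larger of the non-purple, non-turquoise pair. The chute runs from its rear at (247,193) to its nose at (318,173), with the handle at (284,181).

Run:
```python
from h import *
for n in("top","scene"):
    p=cv2.imread(f"pics/{n}1.png").astype(int); W=np.load(f"W{n}1.npy"); b,g,r=p[...,0],p[...,1],p[...,2]
    near=lambda x,y,rad:np.hypot(W[...,0]-x,W[...,1]-y)<rad
    ma=near(.5,-.1,.09)
    neck=ma&(W[...,2]>.12); top=ma&(W[...,2]>.075)
    for nm,m in(("neck",neck),("cantop",top)):
        q=W[m]; print(n,nm,m.sum(),np.round(np.median(q,0),3),np.round(np.percentile(q[:,2],[5,50,95]),3),[np.round(x,3) for x in cv2.minAreaRect(q[:,:2].astype(np.float32))])
    red=near(.57,.17,.2)&(r>150)&(g<70)&(b<70)&(W[...,2]>.03); q=W[red]; print(n,"handle",red.sum(),np.round(np.median(q,0),3),np.round(np.percentile(q,[5,95],0),3))
    ch=near(.565,.173,.2)&(W[...,2]>.006); q=W[ch][:,:2].astype(np.float32); print(n,"chute",ch.sum(),cv2.minAreaRect(q*1000)); v=cv2.fitLine(q,cv2.DIST_L2,0,.01,.01).ravel();print(v)
c=calibration("wrist");Rm,_=cv2.Rodrigues(np.array(c["rvec"]));print("wristcam pos",-Rm.T@np.array(c["tvec"]).ravel(),"axis",Rm[2],"right",Rm[0],c["intrinsics"])
im=cv2.imread("pics/top1.png")[160:270,310:450]; cv2.imwrite("pics/crop1.png",cv2.resize(im,None,fx=5,fy=5,interpolation=cv2.INTER_CUBIC))
```

```text
top neck 135 [ 0.497 -0.104  0.138] [0.124 0.138 0.143] [array([ 0.498, -0.102]), array([0.056, 0.057]), np.float64(85.723)]
top cantop 761 [ 0.494 -0.1    0.092] [0.085 0.092 0.14 ] [array([ 0.498, -0.102]), array([0.097, 0.097]), np.float64(85.772)]
top handle 3 [0.545 0.172 0.072] [[0.544 0.168 0.063]
 [0.546 0.174 0.076]]
top chute 1083 ((558.0672607421875, 162.22909545898438), (365.8093566894531, 376.34576416015625), 67.93860626220703)
[ 0.20516318 -0.97872776  0.55877703  0.18691869]
scene neck 294 [ 0.499 -0.098  0.135] [0.122 0.135 0.143] [array([ 0.499, -0.101]), array([0.059, 0.057]), np.float64(86.529)]
scene cantop 1105 [ 0.507 -0.084  0.094] [0.08  0.094 0.14 ] [array([ 0.498, -0.1  ]), array([0.098, 0.099]), np.float64(84.196)]
scene handle 121 [0.568 0.182 0.085] [[0.549 0.17  0.077]
 [0.586 0.191 0.088]]
scene chute 2070 ((564.2687377929688, 174.179443359375), (395.4376220703125, 378.6102294921875), 56.99940872192383)
[0.09659021 0.99532425 0.55361027 0.18282084]
wristcam pos [0.10978901 0.56904533 0.37247046] axis [ 0.25767542 -0.0819147  -0.96275301] right [3.04897931e-01 9.52384862e-01 5.71678187e-04] [[336.9401492    0.         320.86104916]
 [  0.         336.9401492  198.39331767]
 [  0.           0.           1.        ]]
```

View pics/crop1.png

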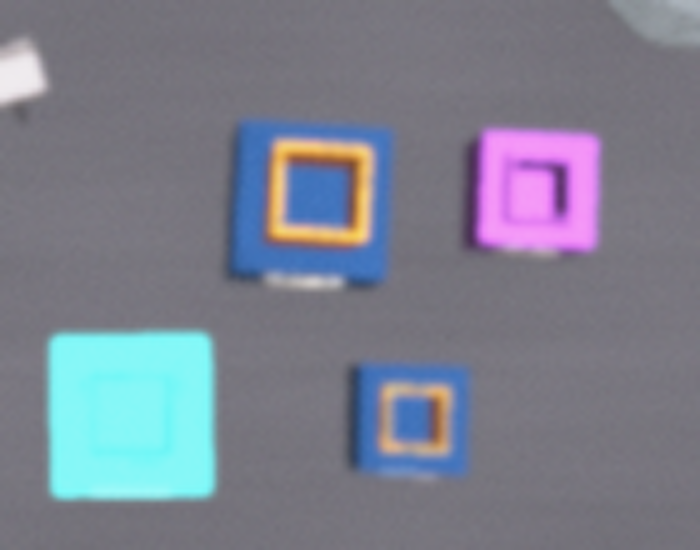

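The crop confirms it: the large blue can with the orange neck is at crop (320,190). Its rim is about 140 mm up and its centre is at (0.498, -0.101). The next move is to above the handle.

{"name": "move_arm", "arguments": {
  "series": [
    [[1, -36, -17, 0, 0.1], [1, -72, -34, 0, 0.2], [1, -108, -51, 0, 0.3], [1, -144, -69, 0, 0.4], [1, -180, -86, 0, 0.5], [1, -216, -103, 0, 0.6], [1, -252, -120, 0, 0.7], [1, -288, -137, 0, 0.8], [1, -324, -155, 0, 0.9], [1, -360, -172, 0, 0.986]]
  ]
}}

```text
time_s: 1.33
eef_pos: [0.4669, 0.2724, 0.2026]
eef_rot: [0.0, 0.606, 0.796, 0.0]
wrist_force: [-0.0, 1.1, 0.2]
opening: 1.001
grasp_force: 0.0
```

{"name": "move_arm", "arguments": {
  "series": [
    [[1, -24, 15, 0, 0], [1, -48, 29, 0, 0], [1, -72, 43, 0, 0], [1, -96, 58, 0, 0], [1, -118, 72, 0, 0], [1, -118, 72, 0, 0], [1, -118, 72, 0, 0], [1, -118, 72, 0, 0], [1, -118, 72, 0, 0], [1, -118, 72, 0, 0]]
  ]
}}

```text
time_s: 2.17
eef_pos: [0.5663, 0.181, 0.2024]
eef_rot: [-0.0, 0.603, 0.798, -0.0]
wrist_force: [0.3, -0.2, 0.3]
opening: 1.002
grasp_force: 0.0
```

```bash
cat > m.py <<'E'
from h import *
def tool():
    o=ctrl.get_obs(); q=o["eef_rot"]; Rt=R.from_quat([q[1],q[2],q[3],q[0]]).as_matrix(); return np.array(o["eef_pos"]),Rt
E
python3 - <<'E'
from m import *
p0,Rt=tool(); cal=calibration("wrist"); p,d=camera("wrist"); cv2.imwrite("pics/w1.png",p); W=pts("wrist",d,cal); np.save("w1.npy",W)
b,g,r=[p[...,i].astype(int) for i in range(3)]
red=(r>110)&(g<80)&(b<80)&(W[...,2]>.04); q=W[red]; print("red",red.sum())
t=q[q[:,2]>.078]; print("handle top",np.round(np.median(t,0),4),cv2.minAreaRect((t[:,:2]*1000).astype(np.float32)))
near=np.hypot(W[...,0]-.565,W[...,1]-.18)<.2
for lo,hi in((.007,.05),(.028,.04),(.009,.018)):
    m=near&(W[...,2]>lo)&(W[...,2]<hi); print(lo,hi,m.sum(),cv2.minAreaRect((W[m][:,:2]*1000).astype(np.float32)))
print("bench",np.nanmedian(W[(W[...,2]<.02)&~near][:,2]))
ma=np.hypot(W[...,0]-.498,W[...,1]+.101)<.08
n=ma&(W[...,2]>.125); print("neck seen",n.sum(), n.sum() and cv2.minAreaRect((W[n][:,:2]*1000).astype(np.float32)))
print(p0,np.round(Rt,4))
E
```

```text
red 371
handle top [0.5646 0.189  0.0806] ((564.5042724609375, 189.05557250976562), (41.62599182128906, 1.0025806427001953), 15.76412296295166)
0.007 0.05 7884 ((485.5144958496094, 172.14022827148438), (217.88490295410156, 250.05218505859375), 15.497962951660156)
0.028 0.04 1617 ((481.35675048828125, 173.09158325195312), (207.38998413085938, 249.3206024169922), 14.497075080871582)
0.009 0.018 4231 ((544.2147216796875, 152.24432373046875), (293.9588317871094, 182.09286499023438), 65.4457015991211)
bench -0.0015253871786172373
neck seen 0 0
[0.56630125 0.18098775 0.20237038] [[-2.729e-01  9.621e-01 -2.000e-04]
 [ 9.621e-01  2.729e-01  1.000e-04]
 [ 2.000e-04 -1.000e-04 -1.000e+00]]
```

View pics/w1.png

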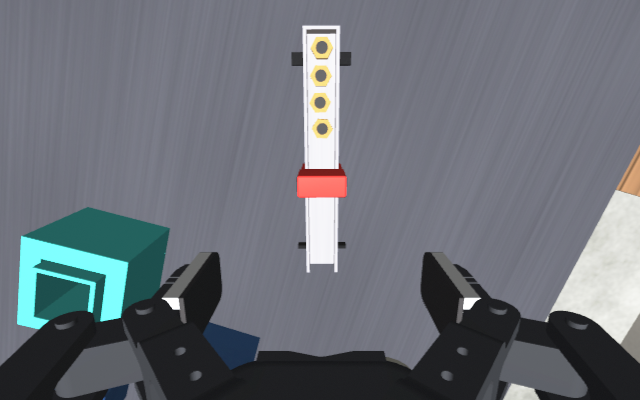

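The chute is upright in the wrist view: rear at (322,30), four nuts in file at rows 47 to 129, handle top at (322,186), nose at (322,268).

Run:
```python
from m import *
p=cv2.imread("pics/w1.png").astype(int); W=np.load("w1.npy"); p0,Rt=tool()
red=(p[...,2]-p[...,1]>60)&(W[...,2]>.04); red[:160]=0;red[205:]=0;red[:,:290]=0;red[:,355:]=0
t=W[red&(W[...,2]>.079)]; print(len(t)); c=cv2.minAreaRect((t[:,:2]*1000).astype(np.float32)); print(c,np.median(t,0))
m=np.zeros(red.shape,bool); m[20:275,300:344]=1; m&=(W[...,2]>.025)&(W[...,2]<.045)
w=W[m]; c2=cv2.minAreaRect((w[:,:2]*1000).astype(np.float32)); print(c2,np.median(w[:,2]))
for cc in(c,c2):
    x=np.array([*cc[0],0])/1000-p0; print("tool-frame mm",np.round(Rt.T@x*1000,1))
```

```text
1100
((566.7259521484375, 179.499267578125), (42.996551513671875, 20.346345901489258), 16.417417526245117) [0.56660995 0.18007423 0.08240583]
((562.5469970703125, 194.09304809570312), (39.52689743041992, 248.92239379882812), 15.311153411865234) 0.03246874810580796
tool-frame mm [-1.500e+00 -1.000e-01  2.025e+02]
tool-frame mm [ 1.370e+01 -2.000e-01  2.025e+02]
```

{"name": "move_arm", "arguments": {
  "series": [
    [[1, 4, 0, 30, 0], [1, 8, 0, 60, 0], [1, 11, 0, 90, 0], [1, 11, 0, 115, 0], [1, 11, 0, 130, 0], [1, 11, 0, 132, 0], [1, 11, 0, 132, 0], [0.65, 11, 0, 132, 0], [0.58, 11, 0, 132, 0], [0.55, 11, 0, 132, 0]]
  ]
}}

```text
time_s: 3.05
eef_pos: [0.5653, 0.1909, 0.0721]
eef_rot: [0.001, 0.603, 0.797, 0.001]
wrist_force: [-0.3, 0.5, 0.3]
opening: 0.611
grasp_force: 0.0
```

Run:
```python
from m import *
o=ctrl.get_obs(); print(o["opening"],o["grasp_force"],o["wrist_force"])
cal=calibration("wrist"); p,d=camera("wrist"); cv2.imwrite("pics/w2.png",p)
```

```text
0.6107867328713515 0.0 [-0.28920227  0.53067219  0.33951046]
```

View pics/w2.png

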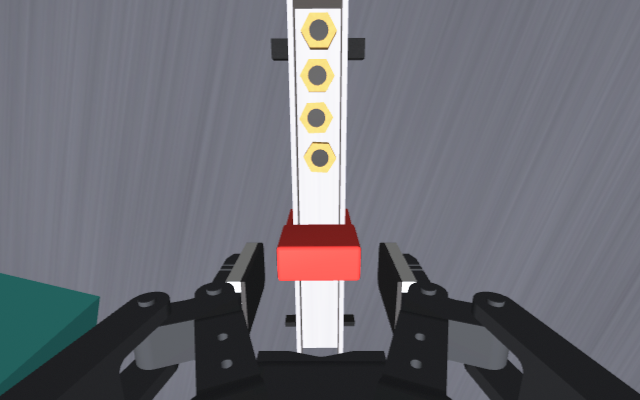

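The pads straddle the handle, whose top is at (319,263). The nuts are still in file. I'll close gently, in stages, and watch the grip force.

{"name": "move_arm", "arguments": {
  "series": [
    [[0.55, 0, 0, 0, 0], [0.54, 0, 0, 0, 0], [0.53, 0, 0, 0, 0], [0.53, 0, 0, 0, 0], [0.52, 0, 0, 0, 0], [0.52, 0, 0, 0, 0], [0.51, 0, 0, 0, 0], [0.51, 0, 0, 0, 0], [0.51, 0, 0, 0, 0], [0.51, 0, 0, 0, 0]]
  ]
}}

```text
time_s: 3.93
eef_pos: [0.564, 0.1906, 0.0703]
eef_rot: [-0.0, 0.604, 0.797, -0.0]
wrist_force: [0.4, -0.8, 0.4]
opening: 0.509
grasp_force: 0.0
```

{"name": "move_arm", "arguments": {
  "series": [
    [[0.5, 0, 0, 0, 0], [0.5, 0, 0, 0, 0], [0.49, 0, 0, 0, 0], [0.49, 0, 0, 0, 0], [0.48, 0, 0, 0, 0], [0.48, 0, 0, 0, 0], [0.48, 0, 0, 0, 0], [0.48, 0, 0, 0, 0], [0.48, 0, 0, 0, 0], [0.48, 0, 0, 0, 0]]
  ]
}}

```text
time_s: 4.77
eef_pos: [0.5641, 0.1907, 0.0703]
eef_rot: [-0.0, 0.604, 0.797, 0.0]
wrist_force: [0.5, -0.6, -0.1]
opening: 0.478
grasp_force: 0.0
```

{"name": "move_arm", "arguments": {
  "series": [
    [[0.47, 0, 0, 0, 0], [0.47, 0, 0, 0, 0], [0.46, 0, 0, 0, 0], [0.46, 0, 0, 0, 0], [0.45, 0, 0, 0, 0], [0.45, 0, 0, 0, 0], [0.44, 0, 0, 0, 0], [0.44, 0, 0, 0, 0], [0.44, 0, 0, 0, 0], [0.44, 0, 0, 0, 0]]
  ]
}}

```text
time_s: 5.6
eef_pos: [0.5641, 0.1906, 0.0703]
eef_rot: [0.0, 0.604, 0.797, 0.0]
wrist_force: [0.7, -0.3, -0.9]
opening: 0.445
grasp_force: 0.0
```

Run:
```python
from m import *
o=ctrl.get_obs(); print(o["opening"],o["grasp_force"],o["wrist_force"])
p,d=camera("wrist"); cv2.imwrite("pics/w3.png",cv2.resize(p[190:340,210:430],None,fx=3.5,fy=3.5))
```

```text
0.4447349416443304 0.0 [ 0.65815963 -0.25223423 -0.90860548]
```

View pics/w3.png

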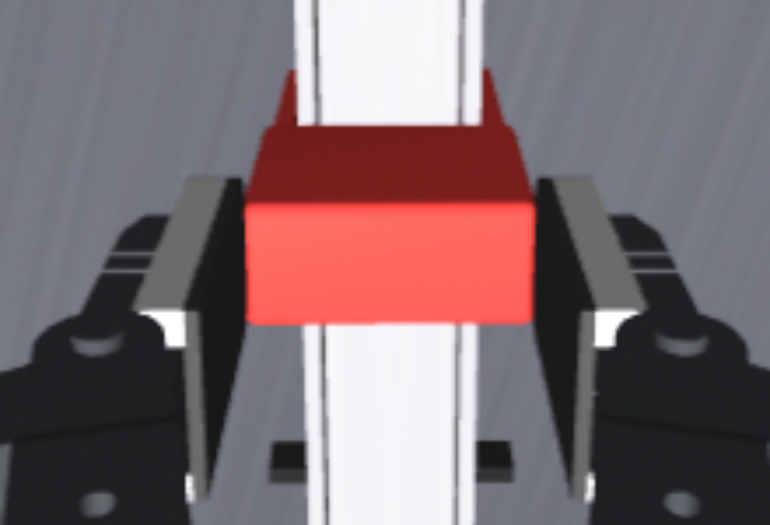

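The pads now nearly touch the handle sides, with roughly 10 mm of overlap at the rear top corner as planned. I'll keep closing slowly.

{"name": "move_arm", "arguments": {
  "series": [
    [[0.435, 0, 0, 0, 0], [0.435, 0, 0, 0, 0], [0.43, 0, 0, 0, 0], [0.43, 0, 0, 0, 0], [0.425, 0, 0, 0, 0], [0.425, 0, 0, 0, 0], [0.42, 0, 0, 0, 0], [0.42, 0, 0, 0, 0], [0.42, 0, 0, 0, 0], [0.42, 0, 0, 0, 0]]
  ]
}}

```text
time_s: 6.48
eef_pos: [0.5641, 0.1906, 0.0703]
eef_rot: [0.0, 0.604, 0.797, -0.0]
wrist_force: [0.1, 0.8, 0.3]
opening: 0.42
grasp_force: 0.0
```

{"name": "move_arm", "arguments": {
  "series": [
    [[0.415, 0, 0, 0, 0], [0.41, 0, 0, 0, 0], [0.405, 0, 0, 0, 0], [0.4, 0, 0, 0, 0], [0.395, 0, 0, 0, 0], [0.39, 0, 0, 0, 0], [0.385, 0, 0, 0, 0], [0.38, 0, 0, 0, 0], [0.38, 0, 0, 0, 0], [0.38, 0, 0, 0, 0]]
  ]
}}

```text
time_s: 7.32
eef_pos: [0.564, 0.1907, 0.0703]
eef_rot: [-0.0, 0.604, 0.797, -0.0]
wrist_force: [0.6, 0.8, -0.8]
opening: 0.381
grasp_force: 0.0
```

Run:
```python
from m import *
o=ctrl.get_obs(); print(o["opening"],o["grasp_force"],o["wrist_force"])
p,d=camera("wrist"); cv2.imwrite("pics/w4.png",cv2.resize(p[190:340,210:430],None,fx=3.5,fy=3.5))
```

```text
0.38098958268650057 0.0 [ 0.60964353  0.75306988 -0.75821758]
```

View pics/w4.png

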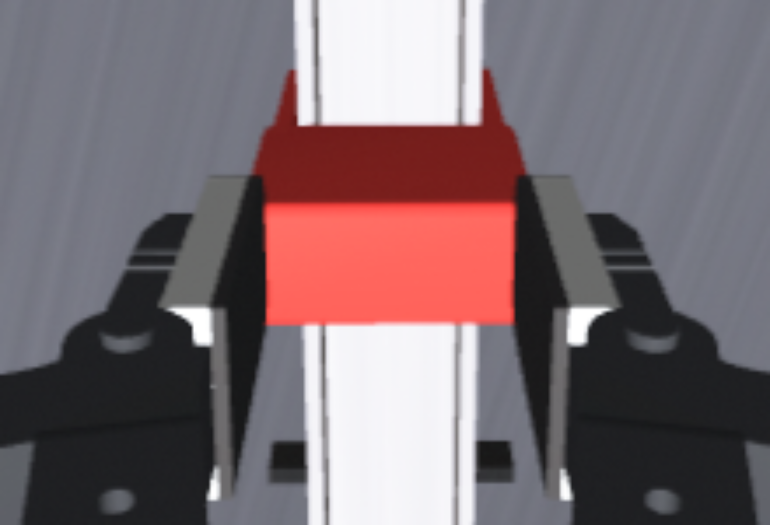

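The pads cover the edges of the handle's top, so they are still just above it. Their lower ends sit higher than the TCP at this opening. I'll reopen, go 11 mm lower and close again.

{"name": "move_arm", "arguments": {
  "series": [
    [[0.6, 0, 0, 0, 0], [0.6, 0, 0, 0, 0], [0.6, 0, 0, 0, 0], [0.6, 0, 0, 5, 0], [0.6, 0, 0, 11, 0], [0.53, 0, 0, 11, 0], [0.51, 0, 0, 11, 0], [0.49, 0, 0, 11, 0], [0.47, 0, 0, 11, 0], [0.47, 0, 0, 11, 0]]
  ]
}}

```text
time_s: 8.2
eef_pos: [0.5642, 0.1907, 0.0595]
eef_rot: [0.0, 0.604, 0.797, 0.0]
wrist_force: [0.3, -0.5, -0.2]
opening: 0.473
grasp_force: 0.0
```

{"name": "move_arm", "arguments": {
  "series": [
    [[0.465, 0, 0, 0, 0], [0.46, 0, 0, 0, 0], [0.455, 0, 0, 0, 0], [0.45, 0, 0, 0, 0], [0.445, 0, 0, 0, 0], [0.44, 0, 0, 0, 0], [0.435, 0, 0, 0, 0], [0.43, 0, 0, 0, 0], [0.43, 0, 0, 0, 0], [0.43, 0, 0, 0, 0]]
  ]
}}

```text
time_s: 9.03
eef_pos: [0.5641, 0.1907, 0.0593]
eef_rot: [0.0, 0.603, 0.797, -0.0]
wrist_force: [-0.2, 0.1, -0.4]
opening: 0.435
grasp_force: 0.0
```

{"name": "move_arm", "arguments": {
  "series": [
    [[0.42, 0, 0, 0, 0], [0.42, 0, 0, 0, 0], [0.41, 0, 0, 0, 0], [0.41, 0, 0, 0, 0], [0.4, 0, 0, 0, 0], [0.4, 0, 0, 0, 0], [0.39, 0, 0, 0, 0], [0.39, 0, 0, 0, 0], [0.38, 0, 0, 0, 0], [0.38, 0, 0, 0, 0]]
  ]
}}

```text
time_s: 9.87
eef_pos: [0.5641, 0.1906, 0.0593]
eef_rot: [0.0, 0.603, 0.797, -0.0]
wrist_force: [0.2, -1.3, -1.0]
opening: 0.381
grasp_force: 0.0
```

Run:
```python
from m import *
p0,Rt=tool(); cal=calibration("wrist"); p,d=camera("wrist"); W=pts("wrist",d,cal)
T=(W-p0)@Rt*1000
for u,v in((270,244),(268,250),(262,260),(258,275),(283,243),(280,260),(275,300),(272,325),(262,243),(270,240)):
    print(u,v,p[v,u],np.round(T[v,u],1))
g=(p[...,2].astype(int)-p[...,1]>60); g[:, :250]=0;g[:,390:]=0
t=T[g]; print("handle tool frame",np.round(np.percentile(t,[2,98],0),1)); a=T[g&(W[...,2]>.078)&(p[...,2]>200)]; print(np.round(np.percentile(a,[2,50,98],0),1))
cv2.imwrite("pics/w5.png",cv2.resize(p[190:340,210:430],None,fx=3.5,fy=3.5))
```

```text
270 244 [105 106 105] [ 11.7 -21.6 -37.2]
268 250 [105 106 105] [ 11.4 -21.6 -42.7]
262 260 [91 91 91] [ 11.7 -22.4 -52.4]
258 275 [105 106 106] [ 11.7 -21.8 -64.2]
283 243 [26 25 25] [ 10.9 -16.4 -34.4]
280 260 [25 24 24] [  9.5 -16.1 -48. ]
275 300 [71 69 70] [  1.6 -16.3 -64. ]
272 325 [175 173 172] [ -8.  -17.6 -65. ]
262 243 [130 118 117] [-30.5 -43.8  62.1]
270 240 [100  97  96] [ 10.9 -22.5 -30.9]
handle tool frame [[nan nan nan]
 [nan nan nan]]
[[-20.6 -16.5 -24.5]
 [-10.7   0.1 -23.2]
 [ -1.9  16.4 -21.7]]
```

View pics/w5.png

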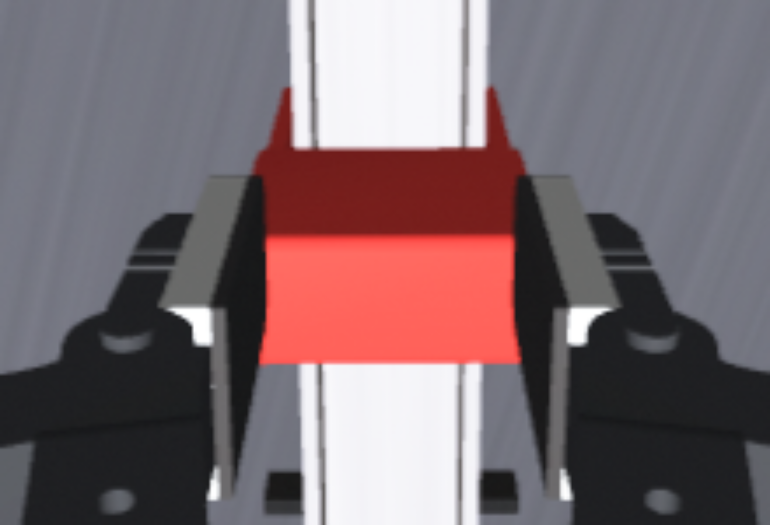

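At opening 0.38 the pads' lower ends sit about 31 mm behind the TCP, and the handle's top is 24 mm behind it. The pad gap is 33 mm, so opening is linear and contact should come at 0.518. I'll go 16 mm lower and close again.

{"name": "move_arm", "arguments": {
  "series": [
    [[0.62, 0, 0, 0, 0], [0.62, 0, 0, 0, 0], [0.62, 0, 0, 0, 0], [0.62, 0, 0, 4, 0], [0.62, 0, 0, 10, 0], [0.62, 0, 0, 16, 0], [0.56, 0, 0, 16, 0], [0.54, 0, 0, 16, 0], [0.515, 0, 0, 16, 0], [0.51, 0, 0, 16, 0]]
  ]
}}

```text
time_s: 10.75
eef_pos: [0.564, 0.1906, 0.0431]
eef_rot: [-0.0, 0.604, 0.797, -0.0]
wrist_force: [0.1, -0.1, -2.1]
opening: 0.512
grasp_force: 7.3
```

{"name": "move_arm", "arguments": {
  "series": [
    [[0.51, 0, 0, 0, 0], [0.51, 0, 0, 0, 0], [0.51, 0, 0, 0, 0], [0.505, 0, 0, 0, 0], [0.505, 0, 0, 0, 0], [0.505, 0, 0, 0, 0], [0.505, 0, 0, 0, 0], [0.505, 0, 0, 0, 0], [0.505, 0, 0, 0, 0], [0.505, 0, 0, 0, 0]]
  ]
}}

```text
time_s: 11.58
eef_pos: [0.564, 0.1907, 0.0432]
eef_rot: [-0.0, 0.604, 0.797, -0.0]
wrist_force: [-0.6, -0.4, -1.9]
opening: 0.51
grasp_force: 14.2
```

Grip force follows the commanded opening, so I can choose a light grip and let the handle pivot in the pads. I'll firm up slightly and lift.

{"name": "move_arm", "arguments": {
  "series": [
    [[0.5, 0, 0, 0, 0], [0.495, 0, 0, 0, 0], [0.49, 0, 0, 0, 0], [0.49, 0, 0, -2, 0], [0.49, 0, 0, -6, 0], [0.49, 0, 0, -12, 0], [0.49, 0, 0, -20, 0], [0.49, 0, 0, -28, 0], [0.49, 0, 0, -34, 0], [0.49, 0, 0, -36, 0]]
  ]
}}

```text
time_s: 12.42
eef_pos: [0.5652, 0.1908, 0.0813]
eef_rot: [0.001, 0.604, 0.797, 0.001]
wrist_force: [-0.6, -0.6, -4.0]
opening: 0.496
grasp_force: 34.9
```

```bash
cat > tilt.py <<'E'
from m import *
import sys
# chute pose in tool frame from the wrist camera: wall tops (white), handle top (red)
def chute():
    p0,Rt=tool(); cal=calibration("wrist"); p,d=camera("wrist"); W=pts("wrist",d,cal); T=(W-p0)@Rt*1000
    pi=p.astype(int); white=(pi.min(-1)>150)&(abs(T[...,1])<20)&(T[...,2]>0)&(T[...,0]>20)
    white|=(pi[...,1]>150)&(abs(T[...,1])<20)&(T[...,2]>0)&(T[...,0]>20)
    wt=white&(abs(T[...,1])>14.2)
    a=T[wt]; k=np.polyfit(a[:,0],a[:,2],1); r=a[:,2]-np.polyval(k,a[:,0]); a=a[abs(r)<4]; k=np.polyfit(a[:,0],a[:,2],1)
    fl=T[white&(abs(T[...,1])<12)]; kf=np.polyfit(fl[:,0],fl[:,2],1)
    red=(pi[...,2]>170)&(pi[...,2]-pi[...,1]>60)&(abs(T[...,1])<25)&(T[...,2]<20)&(T[...,2]>-60)&(abs(T[...,0])<60)
    h=T[red]
    print("n",len(a),len(fl),"nose-down deg: walls %.1f floor %.1f"%(-np.degrees(np.arctan(-k[0])),-np.degrees(np.arctan(-kf[0]))),"wall z@x=60 %.1f"%np.polyval(k,60),"handle top",np.round(np.percentile(h,[3,50,97],0),1).tolist())
    return p,T
if __name__=="__main__":
    p,T=chute(); o=ctrl.get_obs(); print(np.round(o["eef_pos"],4),"op %.3f gf %.1f"%(o["opening"],o["grasp_force"]),np.round(o["wrist_force"],2),np.round(o["torque"],3),o["time_s"])
    if len(sys.argv)>1: cv2.imwrite(sys.argv[1],p)
E
python3 tilt.py pics/lift.png
```

```text
n 2073 6101 nose-down deg: walls 2.1 floor 2.1 wall z@x=60 13.4 handle top [[-20.2, -20.1, -40.4], [-10.5, 0.2, -39.2], [-1.9, 20.2, -37.7]]
[0.5652 0.1908 0.0811] op 0.496 gf 34.9 [-0.23  0.26 -4.5 ] [-0.06  -0.055 -0.035] 12.4667
```

View pics/lift.png

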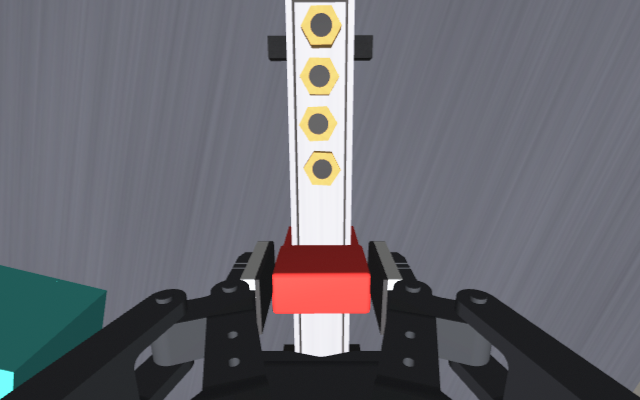

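The chute hangs roughly level, with the four nuts still in file at rows 25 to 170. Next I carry it smoothly towards the +y side of the neck.

{"name": "move_arm", "arguments": {
  "series": [
    [[0.485, 0, 0, -6, 0], [0.485, -1, -1, -16, 0.003], [0.485, -4, -3, -28, 0.01], [0.485, -9, -7, -42, 0.025], [0.485, -16, -12, -58, 0.047], [0.485, -24, -18, -74, 0.07], [0.485, -34, -26, -90, 0.1], [0.485, -44, -34, -104, 0.13], [0.485, -53, -40, -114, 0.155], [0.485, -60, -46, -120, 0.176]]
  ]
}}

```text
time_s: 13.3
eef_pos: [0.5367, 0.1194, 0.2017]
eef_rot: [0.001, 0.672, 0.741, 0.001]
wrist_force: [0.5, 0.2, -3.7]
opening: 0.496
grasp_force: 41.8
```

```bash
sed -i 's/nose-down deg: walls/rear-down deg: walls/' tilt.py; python3 tilt.py
python3 - <<'E'
from m import *
p,Rt=tool(); print(p,np.round(Rt,3)[:2,:2])
tgt=np.array([.5084,.0376,.190])  # seat 6 mm behind, ~18 above
print(np.round(Rt.T@(tgt-p)*1000,1), "turn", np.arctan2(*Rt[[1,0],0][::1])-np.arctan2(.997,.075))
E
```

```text
n 2023 5962 rear-down deg: walls 2.6 floor 2.6 wall z@x=60 14.0 handle top [[-20.1, -20.0, -40.4], [-10.6, 0.1, -39.2], [-2.0, 20.0, -37.8]]
[0.5365 0.1183 0.202 ] op 0.496 gf 41.8 [ 1.16 -1.18 -3.07] [-0.202  0.    -0.007] 13.35
[0.536469   0.11831407 0.2020461 ] [[-0.095  0.995]
 [ 0.995  0.095]]
[-77.7 -35.7  12.1] turn 0.17046078073403081
```

{"name": "move_arm", "arguments": {
  "series": [
    [[0.485, -6, -3, 0, 0.013], [0.485, -14, -6, 0, 0.03], [0.485, -23, -11, 0, 0.05], [0.485, -33, -15, 0, 0.072], [0.485, -43, -20, 0, 0.094], [0.485, -53, -24, 0, 0.115], [0.485, -62, -28, 0, 0.135], [0.485, -70, -32, 2, 0.152], [0.485, -76, -35, 5, 0.165], [0.485, -78, -36, 8, 0.17]]
  ]
}}

```text
time_s: 14.18
eef_pos: [0.5076, 0.0381, 0.191]
eef_rot: [0.0, 0.732, 0.681, -0.0]
wrist_force: [0.2, -1.0, -5.0]
opening: 0.493
grasp_force: 41.8
```

```bash
cat > see.py <<'E'
from m import *
p0,Rt=tool(); print("tcp",np.round(p0,4),np.round(Rt[:2,0],3))
C=np.array([.498,-.1015]); ex=np.array([.997,-.075]); ey=np.array([.075,.997])
for n in("scene","top"):
    p,d=camera(n); W=pts(n,d); pi=p.astype(int)
    L=np.stack([(W[...,:2]-C)@ex,(W[...,:2]-C)@ey,W[...,2]],-1)*1000
    org=(pi[...,2]>150)&(pi[...,2]-pi[...,0]>80)&(pi[...,1]>70)&(abs(L[...,0])<45)&(abs(L[...,1])<45)&(L[...,2]>118)
    q=L[org]; print(n,"neck",len(q),np.round(np.percentile(q,[3,97],0),1).tolist() if len(q) else "")
    wh=(pi.min(-1)>140)&(abs(L[...,0])<60)&(L[...,1]>-40)&(L[...,1]<300)&(L[...,2]>120)&(np.ptp(pi,axis=-1)<40)
    q=L[wh]; 
    if len(q)>20:
        print(n,"chute white",len(q),np.round(np.percentile(q,[1,50,99],0),1).tolist())
        k=np.polyfit(q[:,1],q[:,0],1); s=np.polyfit(q[:,1],q[:,2],1); print(" yaw err deg %.1f  x at y=0 %.1f  pitch(+ = rear up) %.1f"%(np.degrees(np.arctan(k[0])),k[1],np.degrees(np.arctan(s[0]))))
    yl=(pi[...,2]>150)&(pi[...,1]>130)&(pi[...,0]<130)&(abs(L[...,0])<60)&(L[...,1]>-60)&(L[...,1]<300)&(L[...,2]>85)
    print(n,"brass px",yl.sum(),np.round(np.median(L[yl],0)) if yl.sum() else "")
E
python3 see.py; python3 tilt.py
```

```text
tcp [0.5076 0.0381 0.191 ] [0.073 0.997]
scene neck 124 [[-26.8, -28.8, 125.5], [28.2, 27.1, 143.7]]
scene chute white 469 [[-26.4, 16.0, 156.0], [-4.8, 151.6, 174.1], [56.8, 264.4, 329.6]]
 yaw err deg -0.4  x at y=0 0.7  pitch(+ = rear up) -3.3
scene brass px 208 [ -2. 192. 165.]
top neck 109 [[-27.9, -27.8, 119.5], [27.4, 26.5, 143.4]]
top chute white 2432 [[-57.9, 21.6, 158.0], [-9.4, 135.2, 579.4], [31.8, 214.3, 599.9]]
 yaw err deg -0.8  x at y=0 -8.6  pitch(+ = rear up) 45.3
top brass px 124 [ -7.  -0. 139.]
n 1963 6014 rear-down deg: walls 2.5 floor 3.0 wall z@x=60 13.9 handle top [[-20.1, -20.1, -40.4], [-10.6, -0.1, -39.2], [-1.9, 19.9, -37.8]]
[0.5077 0.0393 0.1909] op 0.491 gf 41.8 [ 0.67  0.33 -2.51] [-0.002 -0.01   0.008] 14.3333
```

Scene cloud: the neck centre is within 1 mm of my estimate, the nose tip is 16 mm from the neck centre (inside the rim) and the lateral error is under 1 mm. Now I lower it.

{"name": "move_arm", "arguments": {
  "series": [
    [[0.49, 0, 0, 2, 0], [0.49, 0, 0, 5, 0], [0.49, 0, 0, 8, 0], [0.49, 0, 0, 11, 0], [0.49, 0, 0, 13, 0], [0.49, 0, 0, 14, 0], [0.49, 0, 0, 15, 0], [0.49, 0, 0, 15.5, 0], [0.49, 0, 0, 16, 0], [0.49, 0, 0, 16, 0]]
  ]
}}

```text
time_s: 15.17
eef_pos: [0.508, 0.0392, 0.1753]
eef_rot: [0.0, 0.732, 0.682, 0.0]
wrist_force: [-0.7, 0.0, -4.1]
opening: 0.492
grasp_force: 41.8
```

```bash
python3 see.py|grep -v top; python3 tilt.py
```

```text
tcp [0.508  0.0392 0.1753] [0.071 0.997]
scene neck 128 [[-26.0, -27.7, 126.0], [28.3, 27.4, 143.7]]
scene chute white 474 [[-20.7, 17.6, 140.0], [-4.8, 153.9, 159.6], [56.8, 266.1, 315.1]]
 yaw err deg -0.5  x at y=0 0.6  pitch(+ = rear up) -2.2
scene brass px 212 [ -3. 193. 150.]
 yaw err deg -0.9  x at y=0 -8.1  pitch(+ = rear up) 43.0
n 1954 6025 rear-down deg: walls 2.5 floor 3.0 wall z@x=60 14.0 handle top [[-20.1, -20.1, -40.4], [-10.6, -0.1, -39.2], [-2.0, 19.9, -37.7]]
[0.5081 0.0392 0.1754] op 0.492 gf 41.8 [-1.38 -0.15 -3.69] [-0.04  -0.021  0.061] 15.3167
```

{"name": "move_arm", "arguments": {
  "series": [
    [[0.49, 0, 0, 0.5, 0], [0.49, 0, 0, 1, 0], [0.49, 0, 0, 1.5, 0], [0.49, 0, 0, 2, 0], [0.49, 0, 0, 2.5, 0], [0.49, 0, 0, 2.5, 0], [0.49, 0, 0, 2.5, 0], [0.49, 0, 0, 2.5, 0], [0.49, 0, 0, 2.5, 0], [0.49, 0, 0, 2.5, 0]]
  ]
}}

```text
time_s: 16.15
eef_pos: [0.508, 0.0392, 0.1728]
eef_rot: [0.0, 0.732, 0.682, 0.0]
wrist_force: [0.2, -0.4, -3.6]
opening: 0.492
grasp_force: 41.8
```

```bash
cat > f.py <<'E'
from m import *
F=[];M=[]
for i in range(5): camera("wrist"); o=ctrl.get_obs(); F.append(o["wrist_force"]); M.append(o["torque"])
print(np.round(np.mean(F,0),2),np.round(np.std(F,0),2),np.round(np.mean(M,0),3),np.round(o["eef_pos"],4),round(o["grasp_force"],1),round(o["opening"],3))
E
python3 f.py; python3 tilt.py
```

```text
[ 0.01  0.32 -3.86] [0.37 0.43 0.31] [-0.064  0.007  0.009] [0.508  0.0393 0.1728] 41.8 0.498
n 1949 6020 rear-down deg: walls 2.6 floor 3.0 wall z@x=60 13.9 handle top [[-20.2, -20.1, -40.4], [-10.6, -0.1, -39.2], [-2.0, 19.9, -37.8]]
[0.5079 0.0393 0.1728] op 0.493 gf 41.8 [-0.5   1.09 -4.3 ] [-0.031  0.032  0.002] 16.45
```

{"name": "move_arm", "arguments": {
  "series": [
    [[0.49, 0, 0, 0.4, 0], [0.49, 0, 0, 0.8, 0], [0.49, 0, 0, 1.2, 0], [0.49, 0, 0, 1.5, 0], [0.49, 0, 0, 1.5, 0], [0.49, 0, 0, 1.5, 0], [0.49, 0, 0, 1.5, 0], [0.49, 0, 0, 1.5, 0], [0.49, 0, 0, 1.5, 0], [0.49, 0, 0, 1.5, 0]]
  ]
}}

```text
time_s: 17.28
eef_pos: [0.508, 0.0392, 0.1713]
eef_rot: [0.0, 0.732, 0.682, 0.0]
wrist_force: [0.5, -0.6, -3.8]
opening: 0.495
grasp_force: 41.8
```

```bash
python3 f.py
```

```text
[ 0.06 -0.01 -3.6 ] [0.47 0.37 0.31] [-0.074 -0.005  0.011] [0.508  0.0392 0.1713] 41.8 0.493
```

{"name": "move_arm", "arguments": {
  "series": [
    [[0.49, 0, 0, 0.4, 0], [0.49, 0, 0, 0.8, 0], [0.49, 0, 0, 1.0, 0], [0.49, 0, 0, 1.2, 0], [0.49, 0, 0, 1.2, 0], [0.49, 0, 0, 1.2, 0], [0.49, 0, 0, 1.2, 0], [0.49, 0, 0, 1.2, 0], [0.49, 0, 0, 1.2, 0], [0.49, 0, 0, 1.2, 0]]
  ]
}}

```text
time_s: 18.37
eef_pos: [0.508, 0.0392, 0.1701]
eef_rot: [0.0, 0.732, 0.682, 0.0]
wrist_force: [-0.5, 0.1, -3.7]
opening: 0.496
grasp_force: 41.8
```

```bash
python3 f.py
```

```text
[-0.82 -0.   -3.65] [0.31 0.4  0.19] [-0.045  0.004 -0.002] [0.508  0.0392 0.1701] 41.8 0.496
```

{"name": "move_arm", "arguments": {
  "series": [
    [[0.49, 0, 0, 0.4, 0], [0.49, 0, 0, 0.8, 0], [0.49, 0, 0, 1.2, 0], [0.49, 0, 0, 1.5, 0], [0.49, 0, 0, 1.5, 0], [0.49, 0, 0, 1.5, 0], [0.49, 0, 0, 1.5, 0], [0.49, 0, 0, 1.5, 0], [0.49, 0, 0, 1.5, 0], [0.49, 0, 0, 1.5, 0]]
  ]
}}

```text
time_s: 19.45
eef_pos: [0.508, 0.0392, 0.1686]
eef_rot: [0.0, 0.732, 0.682, 0.0]
wrist_force: [-0.1, 0.4, -4.0]
opening: 0.491
grasp_force: 41.8
```

```bash
python3 f.py; python3 tilt.py; python3 see.py|grep -v top
```

```text
[ 0.23 -0.03 -4.02] [0.61 0.42 0.66] [-0.042 -0.034 -0.019] [0.508  0.0392 0.1686] 41.8 0.494
n 1955 5993 rear-down deg: walls 2.6 floor 3.0 wall z@x=60 13.9 handle top [[-20.1, -20.2, -40.4], [-10.6, -0.0, -39.3], [-2.0, 19.9, -37.8]]
[0.508  0.0393 0.1686] op 0.496 gf 41.8 [-0.17  0.39 -3.78] [-0.051  0.008  0.027] 19.75
tcp [0.508  0.0393 0.1686] [0.071 0.997]
scene neck 131 [[-26.8, -27.8, 125.8], [28.3, 28.3, 142.9]]
scene chute white 464 [[-26.0, 18.1, 134.4], [-4.9, 154.3, 152.1], [57.1, 265.9, 307.3]]
 yaw err deg -0.8  x at y=0 1.8  pitch(+ = rear up) -2.2
scene brass px 216 [ -2. 190. 144.]
 yaw err deg -1.3  x at y=0 -7.4  pitch(+ = rear up) 42.7
```

{"name": "move_arm", "arguments": {
  "series": [
    [[0.49, 0, 0, 0.3, 0], [0.49, 0, 0, 0.6, 0], [0.49, 0, 0, 0.9, 0], [0.49, 0, 0, 1.2, 0], [0.49, 0, 0, 1.5, 0], [0.49, 0, 0, 1.8, 0], [0.49, 0, 0, 2, 0], [0.49, 0, 0, 2, 0], [0.49, 0, 0, 2, 0], [0.49, 0, 0, 2, 0]]
  ]
}}

```text
time_s: 20.68
eef_pos: [0.508, 0.0392, 0.1666]
eef_rot: [0.0, 0.732, 0.682, -0.0]
wrist_force: [0.5, 0.1, -3.6]
opening: 0.494
grasp_force: 41.8
```

```bash
python3 f.py; python3 tilt.py
```

```text
[ 0.24 -0.18 -3.73] [0.35 0.56 0.79] [-0.099 -0.012 -0.024] [0.508  0.0392 0.1666] 41.9 0.495
n 1928 5918 rear-down deg: walls 3.1 floor 3.6 wall z@x=60 14.6 handle top [[-20.1, -20.1, -40.5], [-10.6, -0.1, -39.3], [-2.0, 19.9, -37.7]]
[0.508  0.0393 0.1666] op 0.494 gf 41.9 [-0.34  0.46 -3.14] [-0.106 -0.028  0.008] 20.9833
```

The rim is touched: pitch moved 0.5° and the force is well under 1 N, so the handle pivots easily in the pads. Next I slide forward to hook the rib.

{"name": "move_arm", "arguments": {
  "series": [
    [[0.49, -0.7, 0, 0, 0], [0.49, -1.4, 0, 0, 0], [0.49, -2.1, 0, 0, 0], [0.49, -2.8, 0, 0, 0], [0.49, -3.5, 0, 0, 0], [0.49, -4.2, 0, 0, 0], [0.49, -4.9, 0, 0, 0], [0.49, -5.5, 0, 0, 0], [0.49, -6, 0, 0, 0], [0.49, -6, 0, 0, 0]]
  ]
}}

```text
time_s: 21.82
eef_pos: [0.5079, 0.0343, 0.1672]
eef_rot: [-0.0, 0.732, 0.682, 0.001]
wrist_force: [0.2, 6.9, -0.2]
opening: 0.496
grasp_force: 42.3
```

```bash
python3 f.py; python3 tilt.py
```

```text
[-0.19  5.42 -0.07] [0.46 0.47 0.43] [ 0.823  0.066 -0.105] [0.5079 0.0342 0.1672] 42.3 0.491
n 2033 5960 rear-down deg: walls 3.0 floor 3.5 wall z@x=60 14.4 handle top [[-20.0, -20.1, -40.5], [-10.6, -0.0, -39.3], [-1.9, 19.9, -37.8]]
[0.5079 0.0342 0.1672] op 0.498 gf 42.3 [-0.24  6.31  1.07] [ 0.812  0.074 -0.12 ] 22.1167
```

The seat is hooked: about 5.5 N back and 3.8 N up. I'll ease off slightly, lighten the grip, and start a small arc about the seat.

{"name": "move_arm", "arguments": {
  "series": [
    [[0.495, 0.2, 0, -0.1, 0], [0.5, 0.3, 0, -0.2, 0], [0.5, 0, 0, -0.6, 0], [0.5, -0.8, 0, -1.6, 0], [0.5, -1.6, 0, -2.7, 0], [0.5, -2.4, 0, -3.8, 0], [0.5, -3.2, 0, -4.9, 0], [0.5, -3.9, 0, -5.9, 0], [0.5, -4.6, 0, -6.9, 0], [0.5, -4.6, 0, -6.9, 0]]
  ]
}}

```text
time_s: 22.95
eef_pos: [0.5075, 0.0292, 0.1739]
eef_rot: [-0.0, 0.732, 0.682, 0.001]
wrist_force: [0.7, 4.7, -0.9]
opening: 0.503
grasp_force: 28.5
```

```bash
python3 f.py; python3 tilt.py; python3 see.py|grep scene
```

```text
[ 0.15  5.85 -0.32] [0.19 0.57 0.53] [ 0.989 -0.107 -0.111] [0.5074 0.0294 0.1737] 28.5 0.499
n 2114 6268 rear-down deg: walls -0.8 floor -1.4 wall z@x=60 9.9 handle top [[-20.2, -20.3, -40.2], [-10.4, -0.1, -39.1], [-2.0, 20.0, -37.8]]
[0.5074 0.0294 0.1737] op 0.498 gf 28.5 [ 0.72  4.79 -0.63] [ 0.952 -0.148 -0.13 ] 23.25
scene neck 123 [[-26.1, -27.4, 128.3], [28.3, 26.6, 144.0]]
scene chute white 428 [[-53.5, 12.0, 140.5], [-6.0, 149.4, 162.6], [56.5, 259.2, 313.0]]
scene brass px 208 [ -2. 184. 154.]
```

The chute pivots about the seat by the planned 4° with about 6.8 N on the neck. I'll continue the arc, backing off radially by half a millimetre.

{"name": "move_arm", "arguments": {
  "series": [
    [[0.5, 0.2, 0, -0.2, 0], [0.5, -0.4, 0, -1.3, 0], [0.5, -1.2, 0, -2.4, 0], [0.5, -2.1, 0, -3.6, 0], [0.5, -3.0, 0, -4.8, 0], [0.5, -3.9, 0, -6.0, 0], [0.5, -4.9, 0, -7.2, 0], [0.5, -5.8, 0, -8.3, 0], [0.5, -6.7, 0, -9.3, 0], [0.5, -7.4, 0, -10, 0]]
  ]
}}

```text
time_s: 24.18
eef_pos: [0.5067, 0.0212, 0.1836]
eef_rot: [-0.0, 0.732, 0.682, 0.0]
wrist_force: [0.5, 5.8, -2.3]
opening: 0.501
grasp_force: 28.5
```

```bash
python3 f.py; python3 tilt.py; python3 see.py|grep scene
```

```text
[ 0.66  4.39 -2.48] [0.44 0.24 0.67] [ 0.885 -0.234  0.02 ] [0.5067 0.0213 0.1835] 28.6 0.504
n 1641 6637 rear-down deg: walls -6.2 floor -7.5 wall z@x=60 3.8 handle top [[-20.1, -20.2, -39.8], [-10.2, -0.0, -38.4], [-1.8, 20.0, -36.7]]
[0.5067 0.0213 0.1835] op 0.505 gf 28.6 [ 1.02  4.51 -2.68] [ 0.832 -0.22   0.043] 24.4833
scene neck 121 [[-26.4, -28.2, 126.7], [28.3, 25.7, 143.4]]
scene chute white 355 [[-54.2, 57.8, 151.6], [-3.3, 147.4, 178.5], [56.2, 255.9, 322.3]]
scene brass px 216 [ -3. 183. 170.]
```

{"name": "move_arm", "arguments": {
  "series": [
    [[0.5, -0.8, 0, -0.9, 0], [0.5, -1.6, 0, -1.8, 0], [0.5, -2.5, 0, -2.7, 0], [0.5, -3.4, 0, -3.6, 0], [0.5, -4.3, 0, -4.5, 0], [0.5, -5.2, 0, -5.4, 0], [0.5, -6.1, 0, -6.3, 0], [0.5, -7.0, 0, -7.1, 0], [0.5, -7.9, 0, -7.9, 0], [0.5, -8.8, 0, -8.7, 0]]
  ]
}}

```text
time_s: 25.42
eef_pos: [0.5059, 0.0124, 0.1922]
eef_rot: [-0.0, 0.732, 0.682, -0.0]
wrist_force: [0.4, 3.6, -3.5]
opening: 0.502
grasp_force: 29.1
```

```bash
python3 f.py; python3 tilt.py; python3 see.py|grep scene
```

```text
[ 0.11  3.82 -2.77] [0.32 0.26 0.28] [ 0.789 -0.047 -0.054] [0.506  0.0125 0.1921] 29.0 0.501
n 660 6666 rear-down deg: walls -10.9 floor -12.2 wall z@x=60 -1.0 handle top [[-19.1, -20.2, -39.7], [-9.3, -0.1, -37.8], [-1.3, 20.0, -35.4]]
[0.506  0.0125 0.1921] op 0.505 gf 29.0 [ 0.67  3.   -3.12] [ 0.809 -0.056 -0.049] 25.7167
scene neck 109 [[-25.6, -28.0, 126.7], [28.4, 25.4, 143.1]]
scene chute white 406 [[-50.9, 29.2, 158.4], [-2.3, 143.2, 192.9], [55.3, 252.5, 330.6]]
scene brass px 202 [ -2. 179. 185.]
```

{"name": "move_arm", "arguments": {
  "series": [
    [[0.5, -0.9, 0, -0.7, 0], [0.5, -1.8, 0, -1.5, 0], [0.5, -2.8, 0, -2.3, 0], [0.5, -3.8, 0, -3.1, 0], [0.5, -4.8, 0, -3.9, 0], [0.5, -5.8, 0, -4.7, 0], [0.5, -6.8, 0, -5.5, 0], [0.5, -7.8, 0, -6.2, 0], [0.5, -8.7, 0, -6.9, 0], [0.5, -9.6, 0, -7.6, 0]]
  ]
}}

```text
time_s: 26.65
eef_pos: [0.5055, 0.0028, 0.2]
eef_rot: [0.0, 0.732, 0.682, 0.0]
wrist_force: [-0.2, 4.0, -1.9]
opening: 0.505
grasp_force: 29.5
```

```bash
python3 f.py; python3 tilt.py; python3 see.py|grep scene
```

```text
[-0.02  3.32 -2.24] [0.2  0.6  0.35] [ 0.714 -0.018 -0.023] [0.5054 0.0028 0.1999] 29.6 0.503
n 351 8039 rear-down deg: walls -16.1 floor -17.4 wall z@x=60 -5.7 handle top [[-17.7, -19.8, -39.3], [0.3, -0.1, -33.8], [9.3, 19.5, -5.7]]
[0.5054 0.0029 0.1999] op 0.502 gf 29.6 [ 0.48  2.87 -2.48] [ 0.713 -0.027 -0.052] 26.95
scene neck 94 [[-1.2, -28.1, 123.0], [28.5, 25.1, 143.6]]
scene chute white 626 [[-25.5, 28.9, 156.6], [-4.6, 170.0, 200.4], [53.1, 247.5, 338.1]]
scene brass px 57 [ 24.  -2. 140.]
```

{"name": "move_arm", "arguments": {
  "series": [
    [[0.5, -1, 0, -0.7, 0], [0.5, -2, 0, -1.4, 0], [0.5, -3, 0, -2.1, 0], [0.5, -4.1, 0, -2.8, 0], [0.5, -5.2, 0, -3.5, 0], [0.5, -6.3, 0, -4.2, 0], [0.5, -7.4, 0, -4.9, 0], [0.5, -8.4, 0, -5.5, 0], [0.5, -9.4, 0, -6.1, 0], [0.5, -10.4, 0, -6.7, 0]]
  ]
}}

```text
time_s: 27.88
eef_pos: [0.5047, -0.0075, 0.2066]
eef_rot: [0.0, 0.732, 0.682, 0.0]
wrist_force: [0.6, 4.2, -0.1]
opening: 0.501
grasp_force: 30.1
```

```bash
python3 f.py; python3 tilt.py; python3 see.py|grep scene
```

```text
[ 0.37  4.1  -0.48] [0.72 0.65 0.62] [ 0.861 -0.08   0.02 ] [ 0.5047 -0.0074  0.2066] 30.2 0.498
n 226 5571 rear-down deg: walls -21.1 floor -22.7 wall z@x=60 -10.0 handle top [[-16.2, -20.0, -39.2], [2.0, -0.1, -32.3], [14.7, 19.8, -1.5]]
[ 0.5047 -0.0074  0.2066] op 0.500 gf 30.2 [ 0.76  3.8  -0.24] [ 0.852 -0.073  0.067] 28.1833
scene neck 82 [[0.1, -28.1, 126.0], [28.4, 25.3, 143.5]]
scene chute white 595 [[-27.0, 17.7, 142.4], [-4.4, 162.9, 215.5], [54.4, 240.2, 344.4]]
scene brass px 44 [ 26. -11. 140.]
```

{"name": "move_arm", "arguments": {
  "series": [
    [[0.5, -1, 0, -0.7, 0], [0.5, -2.1, 0, -1.3, 0], [0.5, -3.2, 0, -1.9, 0], [0.5, -4.3, 0, -2.5, 0], [0.5, -5.4, 0, -3.1, 0], [0.5, -6.5, 0, -3.7, 0], [0.5, -7.6, 0, -4.3, 0], [0.5, -8.7, 0, -4.9, 0], [0.5, -9.8, 0, -5.5, 0], [0.5, -10.8, 0, -6, 0]]
  ]
}}

```text
time_s: 29.12
eef_pos: [0.5038, -0.0184, 0.2124]
eef_rot: [-0.0, 0.732, 0.682, -0.0]
wrist_force: [1.0, 3.3, -1.4]
opening: 0.503
grasp_force: 30.5
```

```bash
python3 f.py; python3 tilt.py; python3 see.py|grep scene
```

```text
[ 0.53  3.35 -1.19] [0.52 0.4  0.31] [ 0.754 -0.09  -0.016] [ 0.5038 -0.0182  0.2124] 30.5 0.502
n 187 4268 rear-down deg: walls -27.1 floor -28.1 wall z@x=60 -14.7 handle top [[-14.8, -20.1, -39.1], [3.9, -0.1, -30.9], [19.7, 19.8, -1.5]]
[ 0.5038 -0.0182  0.2124] op 0.501 gf 30.5 [ 0.11  3.5  -1.72] [ 0.726 -0.058 -0.022] 29.4167
scene neck 85 [[-2.5, -28.0, 124.7], [28.3, 25.1, 143.5]]
scene chute white 520 [[-53.5, 16.8, 141.0], [-5.0, 157.2, 230.4], [55.3, 231.1, 351.0]]
scene brass px 43 [ 25. -11. 140.]
```

{"name": "move_arm", "arguments": {
  "series": [
    [[0.5, -1.1, 0, -0.5, 0], [0.5, -2.2, 0, -1, 0], [0.5, -3.4, 0, -1.5, 0], [0.5, -4.6, 0, -2, 0], [0.5, -5.7, 0, -2.5, 0], [0.5, -6.8, 0, -3, 0], [0.5, -8, 0, -3.4, 0], [0.5, -9.2, 0, -3.8, 0], [0.5, -10.3, 0, -4.2, 0], [0.5, -11.4, 0, -4.6, 0]]
  ]
}}

```text
time_s: 30.35
eef_pos: [0.5031, -0.0297, 0.2172]
eef_rot: [0.0, 0.732, 0.682, 0.0]
wrist_force: [0.8, 3.2, -0.4]
opening: 0.5
grasp_force: 30.7
```

```bash
python3 f.py; python3 tilt.py; python3 see.py|grep scene
python3 - <<'E'
from h import *
im=[]
p,_=camera("scene"); im.append(cv2.resize(p[110:250,240:400],None,fx=3.6,fy=3.6))
q,_=camera("wrist"); im.append(cv2.resize(q[0:400,200:440],None,fx=.9,fy=1.26))
h=min(i.shape[0] for i in im); cv2.imwrite("pics/both.png",np.hstack([i[:h] for i in im])); print(h)
for n in("scene","wrist"):
  for r in outline_of("nut0",n): print(n,round(r["conf"],2),np.round(r["bbox"]))
E
```

```text
[ 0.24  3.56 -1.2 ] [0.27 0.31 0.57] [ 0.74  -0.017  0.023] [ 0.5031 -0.0296  0.2172] 30.7 0.499
n 174 3505 rear-down deg: walls -29.1 floor -33.4 wall z@x=60 -16.1 handle top [[-13.3, -20.2, -39.0], [5.8, -0.1, -30.0], [24.1, 19.8, -2.2]]
[ 0.5031 -0.0296  0.2171] op 0.500 gf 30.7 [-0.16  3.34 -0.96] [ 0.76  -0.007 -0.042] 30.65
scene neck 85 [[-4.1, -27.6, 125.7], [28.7, 22.6, 143.0]]
scene chute white 428 [[-53.3, 17.8, 142.6], [-5.6, 152.7, 250.2], [56.2, 219.6, 355.9]]
scene brass px 42 [ 25. -17. 140.]
504
```

View pics/both.png

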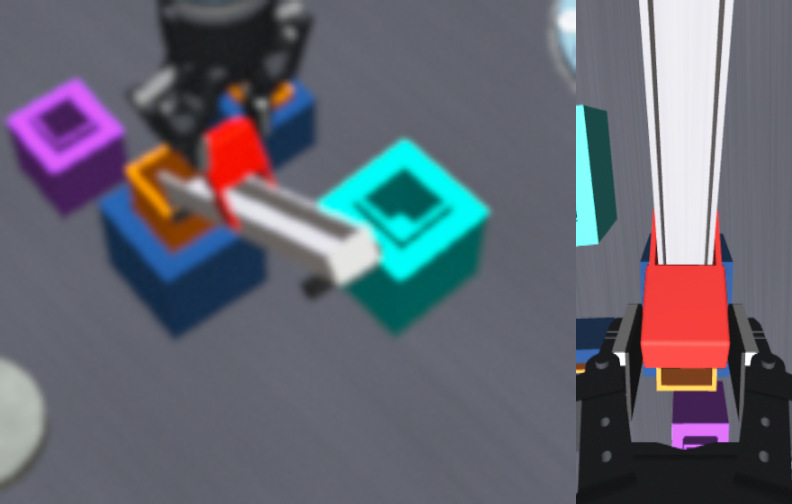

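The chute's visible channel is empty at 33° and the nose rests in the neck, at about (165,185) in the left half. I'll hold a moment, then reverse the arc.

{"name": "move_arm", "arguments": {
  "series": [
    [[0.5, 0, 0, 0, 0], [0.5, 0, 0, 0, 0], [0.5, 0, 0, 0, 0], [0.5, 0, 0, 0, 0], [0.5, 0, 0, 0, 0], [0.5, 0, 0, 0, 0], [0.5, 0, 0, 0, 0], [0.502, 0, 0, 0, 0], [0.502, 0.6, 0, 0.2, 0], [0.502, 1.7, 0, 0.6, 0]]
  ]
}}

```text
time_s: 31.78
eef_pos: [0.5032, -0.028, 0.2165]
eef_rot: [0.0, 0.732, 0.682, -0.0]
wrist_force: [0.2, 2.5, -0.8]
opening: 0.501
grasp_force: 26.8
```

```bash
python3 f.py
python3 - <<'E'
from m import *
p0,Rt=tool();cal=calibration("wrist"); p,d=camera("wrist"); pi=p.astype(int)
y=(pi[...,2]>150)&(pi[...,1]>120)&(pi[...,0]<130); v,u=np.nonzero(y)
W=pts("wrist",d,cal); 
n,l,s,c=cv2.connectedComponentsWithStats(y.astype(np.uint8))
for i in range(1,n):
    if s[i,4]>15: print(s[i].tolist(),np.round(np.nanmedian(W[l==i],0),3))
for cam in("wrist","top","scene"):
  camera(cam)
  for r in outline_of("nut0",cam): print(cam,round(r["conf"],2),np.round(r["bbox"]))
E
```

```text
[ 0.1   2.9  -0.17] [0.37 0.33 0.45] [ 0.615 -0.055 -0.009] [ 0.5032 -0.0279  0.2164] 26.7 0.503
[289, 292, 68, 21, 490] [ 0.496 -0.126  0.137]
[186, 295, 22, 3, 56] [ 0.361 -0.145  0.071]
top 0.4 [335. 193.  76.  29.]
scene 0.38 [316. 169.  60.  52.]
```

{"name": "move_arm", "arguments": {
  "series": [
    [[0.502, 1.5, 0, 0.5, 0], [0.502, 3, 0, 1.1, 0], [0.502, 4.6, 0, 1.7, 0], [0.502, 6.2, 0, 2.4, 0], [0.502, 7.8, 0, 3.1, 0], [0.502, 9.4, 0, 3.8, 0], [0.502, 11, 0, 4.5, 0], [0.502, 12.5, 0, 5.3, 0], [0.502, 13.9, 0, 6, 0], [0.502, 15.2, 0, 6.7, 0]]
  ]
}}

```text
time_s: 33.22
eef_pos: [0.5041, -0.0127, 0.2096]
eef_rot: [-0.0, 0.732, 0.682, -0.0]
wrist_force: [-0.8, 0.4, -3.7]
opening: 0.501
grasp_force: 26.2
```

```bash
python3 f.py; python3 tilt.py; python3 see.py|grep scene
```

```text
[-0.35 -0.02 -2.75] [0.28 0.5  0.47] [-0.172  0.048  0.016] [ 0.5042 -0.0128  0.2097] 26.2 0.504
n 246 5106 rear-down deg: walls -24.1 floor -25.0 wall z@x=60 -11.5 handle top [[-14.7, -20.0, -38.8], [3.8, -0.1, -31.4], [18.1, 19.8, -1.3]]
[ 0.5042 -0.0128  0.2098] op 0.501 gf 26.2 [-0.2   0.09 -1.57] [-0.144  0.039  0.013] 33.5167
scene neck 84 [[-1.0, -27.7, 125.7], [28.6, 24.4, 143.4]]
scene chute white 573 [[-34.0, 15.2, 141.0], [-5.2, 160.9, 223.0], [54.9, 236.4, 348.9]]
scene brass px 42 [ 26. -12. 140.]
```

{"name": "move_arm", "arguments": {
  "series": [
    [[0.502, 1.6, 0, 0.9, 0], [0.502, 3.2, 0, 1.9, 0], [0.502, 4.8, 0, 2.9, 0], [0.502, 6.4, 0, 3.9, 0], [0.502, 8, 0, 4.9, 0], [0.502, 9.6, 0, 5.9, 0], [0.502, 11.2, 0, 7, 0], [0.502, 12.7, 0, 8, 0], [0.502, 14.2, 0, 9, 0], [0.502, 15.7, 0, 10, 0]]
  ]
}}

```text
time_s: 34.45
eef_pos: [0.5054, 0.0031, 0.1997]
eef_rot: [-0.0, 0.732, 0.682, -0.0]
wrist_force: [0.4, -0.9, -2.4]
opening: 0.509
grasp_force: 25.5
```

```bash
python3 f.py; python3 tilt.py
```

```text
[-0.2  -0.09 -2.74] [0.52 0.58 0.88] [-0.156  0.035 -0.016] [0.5054 0.0029 0.1998] 25.5 0.503
n 469 8631 rear-down deg: walls -16.3 floor -16.7 wall z@x=60 -4.3 handle top [[-16.0, -19.7, -38.4], [1.7, -0.0, -33.5], [10.3, 19.5, -5.9]]
[0.5054 0.0029 0.1998] op 0.505 gf 25.5 [ 0.49  0.08 -2.67] [-0.121  0.035  0.037] 34.75
```

Following gently. On to (9.6, 7.6) plus (8.8, 8.7).

{"name": "move_arm", "arguments": {
  "series": [
    [[0.502, 1.9, 0, 1.5, 0], [0.502, 3.8, 0, 3, 0], [0.502, 5.7, 0, 4.6, 0], [0.502, 7.6, 0, 6.1, 0], [0.502, 9.5, 0, 7.6, 0], [0.502, 11.4, 0, 9.4, 0], [0.502, 13.3, 0, 11.2, 0], [0.502, 15.1, 0, 12.9, 0], [0.502, 16.8, 0, 14.6, 0], [0.502, 18.4, 0, 16.3, 0]]
  ]
}}

```text
time_s: 35.58
eef_pos: [0.5067, 0.0215, 0.1833]
eef_rot: [-0.0, 0.732, 0.682, -0.0]
wrist_force: [-0.7, -0.4, -2.5]
opening: 0.501
grasp_force: 24.6
```

```bash
python3 f.py; python3 tilt.py
```

```text
[ 0.04  0.12 -2.4 ] [0.41 0.39 0.22] [-0.117  0.048 -0.008] [0.5067 0.0213 0.1835] 24.6 0.501
n 2239 8044 rear-down deg: walls -5.7 floor -5.6 wall z@x=60 6.5 handle top [[-17.9, -20.3, -38.3], [-8.1, -0.1, -36.9], [0.3, 20.0, -35.4]]
[0.5067 0.0212 0.1836] op 0.503 gf 24.6 [-0.06 -0.31 -2.02] [-0.122  0.023 -0.046] 35.8833
```

{"name": "move_arm", "arguments": {
  "series": [
    [[0.502, 0.7, 0, 1, 0], [0.502, 1.5, 0, 2, 0], [0.502, 2.3, 0, 3, 0], [0.502, 3.1, 0, 4, 0], [0.502, 3.9, 0, 5, 0], [0.502, 4.7, 0, 6, 0], [0.502, 5.4, 0, 7, 0], [0.502, 6.1, 0, 8, 0], [0.5, 6.7, 0, 9, 0], [0.495, 7, 0, 9.5, 0]]
  ]
}}

```text
time_s: 36.72
eef_pos: [0.5071, 0.0284, 0.1738]
eef_rot: [-0.0, 0.732, 0.682, -0.0]
wrist_force: [-0.0, 0.6, -2.0]
opening: 0.505
grasp_force: 27.9
```

```bash
python3 f.py; python3 tilt.py
```

```text
[-0.02  0.23 -2.24] [0.62 0.88 0.22] [-0.1    0.002 -0.002] [0.5072 0.0283 0.174 ] 27.9 0.502
n 2163 7709 rear-down deg: walls -0.1 floor -0.0 wall z@x=60 12.8 handle top [[-17.7, -20.2, -38.3], [-8.3, -0.0, -37.2], [0.1, 20.0, -36.0]]
[0.5072 0.0282 0.174 ] op 0.500 gf 27.9 [-0.08  0.09 -1.24] [-0.095 -0.004  0.001] 37.0167
```

Level on the neck. I'll firm the grip, lift straight up and carry it back.

{"name": "move_arm", "arguments": {
  "series": [
    [[0.49, 0, 0, 0, 0], [0.485, 0, 0, -2, 0], [0.485, 0, 0, -6, 0], [0.485, 1, 0, -12, 0], [0.485, 3, 0, -19, 0], [0.485, 8, 1, -26, 0], [0.485, 16, 2, -32, 0], [0.485, 27, 4, -36, 0], [0.485, 40, 6, -38, 0], [0.485, 54, 9, -38, 0]]
  ]
}}

```text
time_s: 37.85
eef_pos: [0.5206, 0.0829, 0.2131]
eef_rot: [0.0, 0.732, 0.682, 0.001]
wrist_force: [0.3, 0.0, -3.0]
opening: 0.493
grasp_force: 41.5
```

{"name": "move_arm", "arguments": {
  "series": [
    [[0.485, 15, 3, 0, 0], [0.485, 30, 6, 2, 0], [0.485, 46, 9, 8, 0], [0.485, 62, 12, 18, 0], [0.485, 77, 15, 32, 0], [0.485, 90, 18, 48, 0], [0.485, 100, 20, 66, 0], [0.485, 107, 21, 84, 0], [0.485, 111, 22, 102, 0], [0.485, 112, 22, 118, 0]]
  ]
}}

```text
time_s: 38.68
eef_pos: [0.5496, 0.1938, 0.0929]
eef_rot: [-0.0, 0.731, 0.682, -0.0]
wrist_force: [-0.3, -0.6, -3.0]
opening: 0.494
grasp_force: 41.5
```

```bash
python3 f.py; python3 tilt.py
python3 - <<'E'
from m import *
p0,Rt=tool();cal=calibration("wrist"); p,d=camera("wrist"); pi=p.astype(int);W=pts("wrist",d,cal)
y=(pi[...,2]>150)&(pi[...,1]>120)&(pi[...,0]<130)
n,l,s,c=cv2.connectedComponentsWithStats(y.astype(np.uint8))
for i in range(1,n):
    if s[i,4]>15: print(s[i].tolist(),np.round(np.nanmedian(W[l==i],0),3))
E
```

```text
[-0.48 -0.09 -3.54] [0.99 0.93 0.94] [-0.002  0.04   0.019] [0.5506 0.1923 0.0951] 41.7 0.493
n 2211 7853 rear-down deg: walls -2.5 floor -2.5 wall z@x=60 10.1 handle top [[-18.2, -20.2, -38.0], [-8.5, -0.1, -36.9], [0.1, 19.7, -35.6]]
[0.551  0.1921 0.0955] op 0.494 gf 41.7 [ 0.52 -0.16 -2.76] [-0.056 -0.009 -0.005] 38.9833
```

No nuts are left in it. Now I lower it to the bench.

{"name": "move_arm", "arguments": {
  "series": [
    [[0.485, 0, 0, 5, 0], [0.485, 0, 0, 13, 0], [0.485, 0, 0, 22, 0], [0.485, 0, 0, 31, 0], [0.485, 0, 0, 38, 0], [0.485, 0, 0, 42, 0], [0.49, 0, 0, 45, 0], [0.495, 0, 0, 46.5, 0], [0.5, 0, 0, 48, 0], [0.5, 0, 0, 49, 0]]
  ]
}}

```text
time_s: 39.87
eef_pos: [0.5503, 0.1918, 0.0452]
eef_rot: [0.0, 0.732, 0.682, 0.0]
wrist_force: [-0.4, 0.3, -1.6]
opening: 0.5
grasp_force: 28.2
```

```bash
python3 f.py; python3 tilt.py
```

```text
[-0.07  0.09 -1.73] [0.66 0.61 0.43] [-0.045  0.039 -0.027] [0.5502 0.1917 0.0454] 28.1 0.499
n 2169 7717 rear-down deg: walls -0.1 floor -0.1 wall z@x=60 12.7 handle top [[-17.7, -20.2, -38.2], [-8.2, -0.0, -37.2], [0.1, 20.1, -35.9]]
[0.5502 0.1917 0.0454] op 0.504 gf 28.2 [ 0.51  0.49 -2.01] [ 0.017 -0.014  0.027] 40.1667
```

It stands level and half supported. I'll lower a touch more, release gently and retreat straight up.

{"name": "move_arm", "arguments": {
  "series": [
    [[0.5, 0, 0, 0.4, 0], [0.503, 0, 0, 0.7, 0], [0.506, 0, 0, 0.7, 0], [0.51, 0, 0, 0.7, 0], [0.515, 0, 0, 0.7, 0], [0.525, 0, 0, 0.7, 0], [0.56, 0, 0, 0.7, 0], [0.6, 0, 0, 0.7, 0], [0.65, 0, 0, 0.7, 0], [0.7, 0, 0, 0.7, 0]]
  ]
}}

```text
time_s: 41.0
eef_pos: [0.5498, 0.1916, 0.0441]
eef_rot: [-0.0, 0.732, 0.682, -0.0]
wrist_force: [1.1, -0.9, -0.6]
opening: 0.703
grasp_force: 0.0
```

{"name": "move_arm", "arguments": {
  "series": [
    [[0.7, 0, 0, -5, 0], [0.7, 0, 0, -20, 0], [0.7, 0, 0, -40, 0], [0.7, 0, 0, -65, 0], [0.7, 0, 0, -90, 0], [0.7, 0, 0, -115, 0], [0.7, 0, 0, -135, 0], [0.7, 0, 0, -145, 0], [0.7, 0, 0, -150, 0], [0.7, 0, 0, -150, 0]]
  ]
}}

```text
time_s: 41.83
eef_pos: [0.5503, 0.1917, 0.1951]
eef_rot: [0.0, 0.732, 0.682, 0.001]
wrist_force: [0.1, -0.8, -0.1]
opening: 0.7
grasp_force: 0.0
```

```bash
python3 f.py
python3 - <<'E'
from m import *
p0,Rt=tool();cal=calibration("wrist"); p,d=camera("wrist"); pi=p.astype(int);W=pts("wrist",d,cal)
T=(W-p0)@Rt*1000
wh=(pi.min(-1)>150)&(abs(T[...,1])<12)&(T[...,0]>5)&(T[...,0]<130)&(W[...,2]<.05); a=W[wh]; t=T[wh]
k=np.polyfit(t[:,0],a[:,2]*1000,1); print("floor pitch deg",np.degrees(np.arctan(k[0])),"z",np.median(a[:,2]))
red=(pi[...,2]-pi[...,1]>60)&(W[...,2]>.078)&(pi[...,2]>200)&(abs(T[...,1])<30); print("handle",np.round(np.median(W[red],0),4),np.ptp(W[red],0))
y=(pi[...,2]>150)&(pi[...,1]>120)&(pi[...,0]<130)
n,l,s,c=cv2.connectedComponentsWithStats(y.astype(np.uint8))
for i in range(1,n):
    if s[i,4]>15: print("yellow",s[i].tolist(),np.round(np.nanmedian(W[l==i],0),3))
for cam in("top","scene"):
    p,d=camera(cam); W=pts(cam,d); pi=p.astype(int)
    m=(np.hypot(W[...,0]-.498,W[...,1]+.101)<.034)&(W[...,2]>-.02)&(W[...,2]<.12); print(cam,"in neck: median z",np.median(W[m][:,2]) if m.sum() else None, "colour",np.median(p[m],0) if m.sum() else None, m.sum())
    y=(pi[...,2]>140)&(pi[...,1]>110)&(pi[...,0]<130)&(W[...,2]>-.02)&(W[...,2]<.1)
    n,l,s,c=cv2.connectedComponentsWithStats(y.astype(np.uint8))
    for i in range(1,n):
        if s[i,4]>4: print(cam,"yellow",s[i].tolist(),np.round(np.nanmedian(W[l==i],0),3))
    for t in("casting","wheel","brush","can","chute"):
        for r in outline_of(t,cam): print(cam,t,round(r["conf"],2),np.round(r["bbox"]),np.round(np.nanmedian(W[r["region"]],0),3))
E
```

```text
[-0.03 -0.05 -0.29] [0.35 0.57 0.2 ] [-0.012 -0.018 -0.001] [0.549  0.1915 0.1926] 0.0 0.7
floor pitch deg 1.0647731191538974 z 0.011660005208000422
handle [0.5492 0.1831 0.0825] [0.0436109  0.02085837 0.00423374]
yellow [45, 0, 8, 10, 32] [0.306 0.368 0.011]
yellow [300, 189, 46, 10, 313] [0.545 0.188 0.083]
top in neck: median z 0.016497025208841096 colour [136. 115. 136.] 277
top yellow [372, 193, 6, 5, 26] [ 0.521 -0.117  0.016]
top yellow [378, 196, 3, 4, 8] [ 0.508 -0.127  0.069]
top yellow [366, 204, 7, 2, 11] [ 0.488 -0.1    0.015]
top yellow [395, 238, 5, 12, 22] [ 0.36  -0.183  0.071]
top yellow [386, 241, 2, 9, 10] [ 0.354 -0.146  0.07 ]
top yellow [209, 246, 13, 10, 21] [0.343 0.419 0.001]
top yellow [208, 254, 6, 5, 6] [ 0.324  0.434 -0.001]
top yellow [215, 259, 5, 4, 5] [ 0.306  0.409 -0.001]
top casting 0.62 [449. 153.  37.  35.] [ 0.656 -0.354  0.064]
top wheel 0.64 [368. 137.  36.  32.] [ 0.72  -0.101  0.019]
top can 0.83 [392. 245.  26.  23.] [ 0.359 -0.168  0.063]
top can 0.68 [372. 201.  32.  36.] [ 0.496 -0.101  0.09 ]
top can 0.63 [337. 243.  28.  30.] [0.363 0
[... 328 characters left out ...]
w [309, 139, 5, 3, 12] [ 0.378 -0.149  0.074]
scene yellow [275, 147, 16, 11, 21] [ 0.439 -0.22   0.002]
scene yellow [292, 147, 7, 7, 7] [ 0.406 -0.197  0.001]
scene yellow [454, 246, 16, 33, 140] [0.322 0.404 0.016]
scene casting 0.56 [197. 156.  42.  39.] [ 0.669 -0.342  0.063]
scene wheel 0.59 [232. 228.  42.  39.] [ 0.724 -0.094  0.019]
scene brush 0.6 [470. 285.  31.  76.] [0.37  0.47  0.019]
scene can 0.95 [262. 151.  32.  36.] [ 0.51  -0.23   0.061]
scene can 0.62 [313. 141.  28.  37.] [ 0.379 -0.161  0.054]
scene can 0.61 [294. 176.  44.  59.] [ 0.512 -0.075  0.09 ]
scene can 0.47 [333. 176.   7.  19.] [ 0.412 -0.021  0.063]
scene chute 0.66 [350. 263.  70.  75.] [0.549 0.204 0.018]
```

```bash
python3 -c "
from bench import order; print(order.hand_in())"
```

```text
the job is handed in; nothing more can be done
None
```

The job is handed in at about 42 s: the nuts were tipped into the blue can with the nose on the neck, average force readings there stayed under about 7 N, and the chute stands level on the bench, clear of the can. No nuts showed in the chute or on the bench and brass showed inside the can, but I could not count all four there.

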